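# Seal a takeaway tub in the lid sealer

### The job

At the packing counter, pull out the lid sealer's drawer, set the oblong lidded tub in it the right way up, and push the drawer fully home. Then twist the big handle on top of the sealer clockwise all the way to its stop and release it so that it springs back. Keep the tub upright all the time and leave the other things on the counter where they are.

Things in the scene. Friction and masses are not known exactly. Their poses are not given: they have to be found in the camera images.
- sealer: The lid sealer, a fixed steel box 240 deep (its x) by 200 wide (its y) by 125 high. Origin: centre of its underside. Its front, with the drawer, faces its own -x; z up. The roof spans x from -105 to +120 mm; a grey disc (radius 40, 8 high) on the roof at x = +10, y = 0 carries the turning handle.
- drawer (a joint): How far the drawer is pulled out along the sealer's -x: 0 = fully home, 0.165 m = fully out (stop). It slides with light friction (a few newtons) and stays where it is left. At the start it may stand a little open.
- drawer_handle (a point): Middle of the drawer's handle: a level dark steel bar, 12 thick and 100 long along the sealer's y, 83 mm above the table, 45 mm in front of the drawer's front face (39 mm clear gap behind it; posts 42 mm each side of the middle). Axes as the sealer's. The front panel is 15 thick, 196 wide, its top 110 mm above the table.
- drawer_floor (a point): Centre of the drawer's inner floor, 20 mm above the table, moving with it; axes as the sealer's. The open tray is 193 (x) by 162 (y) inside, walls 6 thick, rising 34 above the floor. Shut, this point is 2.5 mm to the front (-x) of the sealer's origin, and the roof leaves 93 mm above the floor; fully out, the part from x = -96 to +62 mm of this frame is open from above.
- knob (a joint): Turn of the handle on top of the sealer: 0 = at rest, 1.1 rad = at its stop; positive is clockwise seen from above. A spring drives it back to 0 when it is let go (0.1 N m at rest, 0.4 N m at the stop).
- knob_top (a point): Point on the handle's vertical turning axis, level with its top, 175 mm above the table; x runs along the handle's bar and turns with it (along the sealer's x at rest). A black plastic bar 130 long (65 each side of the axis), 18 wide, 32 high, on a low hub of radius 30; the bar's underside is 10 mm above the grey disc, 18 mm above the roof.
- tub: The oblong takeaway tub to be sealed: black with a flat white lid (grey panel on top), a closed box 114 long (its x) by 60 wide (its y) by 58 high, 0.18 to 0.35 kg. Origin: centre of its underside, z up.
- round_tub: Bystander: a round black tub with a white lid, radius 50, height 56. Origin: centre of its underside.
- flask: Bystander: red flask, radius 33, height 130. Origin: centre of its underside.

How it is judged (in metres and radians):
On the way, in this order (a step that is already met when the one before it is completed fails the run):
1. the drawer is pulled out by more than 110 mm (value of joint drawer above 0.11 m), for 0.1 s.
2. the tub stands upright on the drawer's floor, let go, with the drawer still out by more than 100 mm (x of tub in the frame of drawer_floor between -0.095 and 0.095 m and y of tub in the frame of drawer_floor between -0.08 and 0.08 m and z of tub in the frame of drawer_floor between -0.008 and 0.008 m and angle between tub's own z axis and vertical below 0.12 rad and value of joint drawer above 0.1 m and contact force between the fingers and tub below 0.05 N), for 0.2 s.
3. the drawer is home within 10 mm with the tub in it (x of tub in the frame of drawer_floor between -0.095 and 0.095 m and y of tub in the frame of drawer_floor between -0.08 and 0.08 m and z of tub in the frame of drawer_floor between -0.008 and 0.008 m and angle between tub's own z axis and vertical below 0.12 rad and value of joint drawer below 0.01 m), for 0.1 s.
4. the handle is turned to its stop (past 1.0 of 1.1 rad) with the drawer home (all of step 3 and value of joint knob above 1 rad), for 0.1 s.
At the end, for the whole second after the job is handed in: The tub stands upright (within 0.12 rad) and still on the floor inside the drawer, the drawer is home within 10 mm, and the handle has sprung back to within 0.08 rad of rest (all of step 3 and value of joint knob below 0.08 rad and linear speed of tub below 0.02 m/s); the robot touches nothing.
It fails at once if the tub is tipped by more than 0.6 rad (angle between tub's own z axis and vertical above 0.6 rad).
It fails at once if a bystander (round tub or flask) is moved by more than 30 mm (distance of any of round_tub, flask from where it was at the start of the episode above 0.03 m).
It also fails if it takes over 72 s, if anything falls off the work surface, if the arm or the gripper's body presses on something with over 40 N, if the wrist force passes 120 N, or if a joint passes its speed limit or range.

### The arm

A 6-joint arm with a two-finger parallel gripper is mounted at the origin on the work surface. World frame = base frame: x ahead of the robot, y to its left, z up, the work surface at z = 0. Lengths are in mm, angles in rad, forces in N, time in s.
With the tool pointing down it reaches from about 300 to 750 mm from the base axis. Payload 8.5 kg.
Tool frame: the origin (TCP) lies between the finger pads; the fingertips stand 17 mm ahead of it and the grasp point (between the pads) lies 2 mm behind it; z points along the fingers, y is the line along which they close (so a half turn about z gives the same grasp; the last joint's range is limited). The gripper opens to 88 mm and grips with 3 to 60 N. Pads are 18 mm wide; open, the fingers measure 123 mm over their backs; the gripper's body (75 mm by 187 mm) begins 45 mm behind the grasp point.
Start: joints at [0.903, 0.381, 1.297, -0, 1.464, -0.215], TCP at [240.606, 494.56, 255.748] pointing down, gripper open.
Joint ranges: [-3.11, 3.11], [-0.89, 2.33], [0.22, 2.48], [-1.42, 4.56], [0.17, 2.85], [-2.88, 2.88]. Speed limits (rad/s): [2.39, 2.39, 3.14, 3.14, 3.14, 3.14].

### API

Orientations are given as a unit quaternion [x, y, z, w].
In Python, from bench import * gives the robot as it stands. The module is installed in compiled form; this text tells all that it offers.
- The arm moves only by the shell command python3 -m inch 'ROWS' [FORCE]. ROWS is JSON, one flat list of numbers, 7 for each row, row after row: the shift along the tool's x, y, z in m, then the turn, a rotation vector about the tool's x, y, z in degrees, then the finger opening in m, from 0 to 0.0881. A call has 1 to 10 rows; each row is the pose to reach, as a shift and turn from the pose commanded when the call began, along the tool's axes at that moment; what a row does not reach only later rows make up. A row lasts 1/8 s, in which the tool goes at most 62.5 mm and 10.7 degrees, less where a joint would pass 70% of its speed; a pose out of reach is approached as far as the arm can. A call with a gripper value outside its range is refused whole. The fingers move at their own pace and stop on an object; FORCE is the grip in N (left out, the last holds). Time passes only in rows, so rows that repeat a pose let the fingers close. It gives the time, the measured TCP pose, the force, the opening and the grip force at its end, in the units of the state.
- state(): the state, without advancing time (a new reading comes with each control period).
- grab_frame(name): name is "scene" or "top" or "wrist"; returns a dict with "img" (400x640x3 uint8, red, green, blue), "fx", "fy", "cx", "cy" (pixels), "k1" (the pictures are not rectified: a ray, as slopes to the right and down, at radius r is drawn at 1 + k1 r^2 times it, then the intrinsics apply), "R" (3x3) and "t" (3): a world point X has camera coordinates R X + t. Camera axes: x right, y down, z forward; pixel columns grow to the right and rows downward; lengths in mm; the calibration is good to about 2 mm. A picture is of the moment at which its call begins. There is no depth.
- sign_off(): hands the job in; it is judged then, once.
The state is a dict: "time": time; "qpos": joint angles; "joint_velocities": joint speeds; "joint_torque": joint torques, N m; "tool_pos": TCP position; "ee_rot": TCP orientation; "wrist_force": force on the tool from outside, world axes, zero at the start; "ft_torque": the same for the moment, N m; "opening": finger opening in mm; "grasp_force": force on a finger pad.
Only numpy, scipy, OpenCV 4.12 (cv2) and the standard library are available. Lean on these libraries where they do the work, as an engineer would, in place of code of your own. Each camera call takes 0.05 s, during which the arm holds its last target. There are 200 camera calls.

## Working session

There is one attempt and no reset: what is moved stays moved. The work goes in short steps, Python scripts to look and compute and a shell command to move; the robot and the scene stay as the last step left them, time stands still between calls to the robot, and variables do not carry over. Pictures are saved under pics/ and viewed, at most 12 in all, crops included, and the job is handed in when it is done.

```bash
mkdir -p pics; cat > h.py <<'E'
from bench import *
import numpy as np, cv2
from scipy.spatial.transform import Rotation as Ro
def ray(f,u,v):
    K=np.array([[f["fx"],0,f["cx"]],[0,f["fy"],f["cy"]],[0,0,1.]])
    x,y=cv2.undistortPoints(np.array([[[u,v]]],float),K,np.array([f["k1"],0,0,0.]))[0,0]
    R=np.array(f["R"]);t=np.array(f["t"])
    return -R.T@t, R.T@np.array([x,y,1])
def onz(f,u,v,z):
    o,d=ray(f,u,v); return o+d*(z-o[2])/d[2]
def proj(f,X):
    p=np.array(f["R"])@np.array(X,float)+np.array(f["t"]); p=p[:2]/p[2]
    p=p*(1+f["k1"]*(p@p)); return p*[f["fx"],f["fy"]]+[f["cx"],f["cy"]]
def totool(target):  # world mm -> tool-axes shift m
    s=state(); R=Ro.from_quat(s["ee_rot"]); return R.inv().apply(np.array(target)-s["tool_pos"])/1000
E
python3 - <<'E'
from h import *
import pickle
s=state(); print(s)
print(Ro.from_quat(s["ee_rot"]).as_matrix().round(3))
F={}
for n in ("top","scene"):
    f=grab_frame(n); F[n]=f; cv2.imwrite(f"pics/{n}0.png",f["img"][:,:,::-1]); print(n,f["R"],f["t"])
pickle.dump(F,open("F0.pkl","wb"))
E
```

```text
{'time': 0.0, 'qpos': array([ 9.02704208e-01,  3.81181638e-01,  1.29829158e+00, -4.77598400e-06,
        1.46355712e+00, -2.15262530e-01]), 'joint_velocities': array([-0.00040702,  0.0008022 ,  0.00114013,  0.00168344, -0.00128295,
       -0.00093458]), 'joint_torque': array([-6.48913574e-04, -4.37935281e+01, -2.24553663e+01,  7.13886553e-02,
        3.53265856e-02, -1.40638786e-04]), 'tool_pos': array([240.44984126, 494.36392795, 255.13505915]), 'ee_rot': array([ 2.24484963e-01,  9.74477288e-01, -6.50874860e-04, -3.05127856e-04]), 'wrist_force': array([0.26645981, 0.0825335 , 0.11823148]), 'ft_torque': array([-0.03169356, -0.00809212,  0.00150668]), 'grasp_force': 0.0, 'opening': 88.79175492950836}
[[-0.899  0.438 -0.001]
 [ 0.438  0.899 -0.001]
 [ 0.    -0.001 -1.   ]]
top [[-0.01336516 -0.99981052 -0.01415271]
 [-0.9940644   0.01481402 -0.10777995]
 [ 0.10796918  0.01262821 -0.99407403]] [  95.33288726  577.58337202 1031.40983864]
scene [[-0.83050729  0.5569803   0.0055315 ]
 [ 0.41081952  0.61921431 -0.66917932]
 [-0.37614488 -0.55348585 -0.74308038]] [ 438.96155507 -208.51931513 1174.20446575]
```

View pics/top0.png

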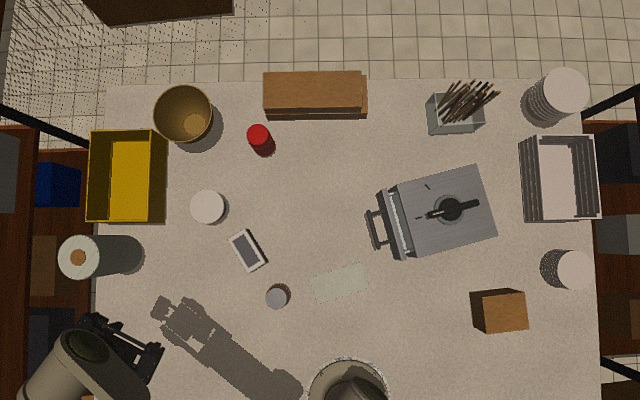

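View pics/scene0.png

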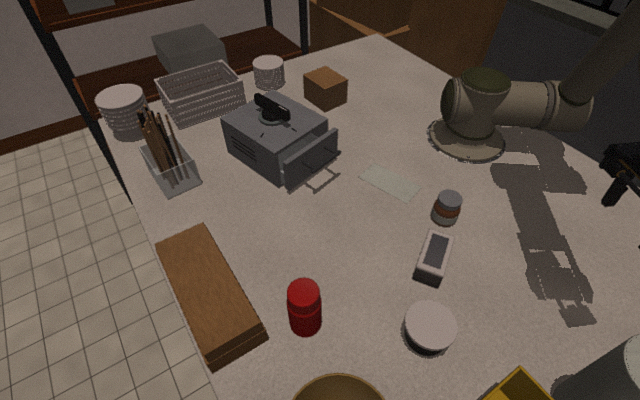

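The top view shows the sealer at about (440,212) with its front facing left (+y). The tub is at (248,250), the round tub at (208,207) and the flask at (259,138). Next I'll measure these.

```bash
python3 - <<'E'
from h import *
import pickle
F=pickle.load(open("F0.pkl","rb")); f=F["top"]; im=f["img"]
# tub lid: white
g=im.min(axis=2); 
hsv=cv2.cvtColor(im,cv2.COLOR_RGB2HSV)
m=((g>150)*255).astype(np.uint8); 
sub=np.zeros_like(m); sub[222:280,222:275]=m[222:280,222:275]
for th in (140,160,180):
    sub[:]=0; sub[222:280,222:275]=((g>th)*255)[222:280,222:275]
    c=max(cv2.findContours(sub,0,2)[0],key=cv2.contourArea); r=cv2.minAreaRect(c); b=cv2.boxPoints(r)
    P=np.array([onz(f,u,v,58) for u,v in b]); print(th,b.round(1).tolist(),P[:,:2].round(1).tolist(),P.mean(0).round(1),[np.linalg.norm(P[i]-P[i-1]).round(1) for i in range(4)])
# knob bar: dark
sub[:]=0; sub[190:230,408:490]=((im.max(axis=2)<45)*255)[190:230,408:490]
c=max(cv2.findContours(sub,0,2)[0],key=cv2.contourArea); r=cv2.minAreaRect(c); print("knob",r, onz(f,*r[0],175))
cv2.imwrite("pics/crop_s.png",cv2.resize(im[155:270,355:505,::-1],None,fx=5,fy=5,interpolation=cv2.INTER_CUBIC))
E
```

```text
140 [[226.6999969482422, 239.3000030517578], [244.10000610351562, 228.6999969482422], [264.5, 262.0], [247.0, 272.70001220703125]] [[458.5, 334.8], [487.6, 285.7], [394.6, 228.5], [365.8, 277.3]] [426.6 281.6  58. ] [np.float64(109.1), np.float64(57.2), np.float64(109.2), np.float64(56.6)]
160 [[252.0, 245.0], [253.3000030517578, 244.1999969482422], [260.29998779296875, 255.8000030517578], [259.0, 256.6000061035156]] [[441.9, 263.4], [444.1, 259.6], [411.8, 240.1], [409.6, 243.8]] [426.8 251.7  58. ] [np.float64(37.8), np.float64(4.3), np.float64(37.8), np.float64(4.3)]Traceback (most recent call last):
  File "<stdin>", line 11, in <module>
ValueError: max() iterable argument is empty
```

```bash
python3 - <<'E'
from h import *
import pickle
F=pickle.load(open("F0.pkl","rb")); f=F["top"]; im=f["img"]
sub=np.zeros(im.shape[:2],np.uint8)
sub[190:230,408:490]=((im.max(axis=2)<45)*255)[190:230,408:490]
c=max(cv2.findContours(sub,0,2)[0],key=cv2.contourArea); r=cv2.minAreaRect(c); print("knob",r, onz(f,*r[0],175))
cv2.imwrite("pics/crop_s.png",cv2.resize(im[155:270,355:505,::-1],None,fx=5,fy=5,interpolation=cv2.INTER_CUBIC))
E
```

```text
knob ((452.4765930175781, 209.06153869628906), (50.58110809326172, 22.06418800354004), 2.385944128036499) [ 526.08190655 -257.92865287  175.        ]
```

View pics/crop_s.png

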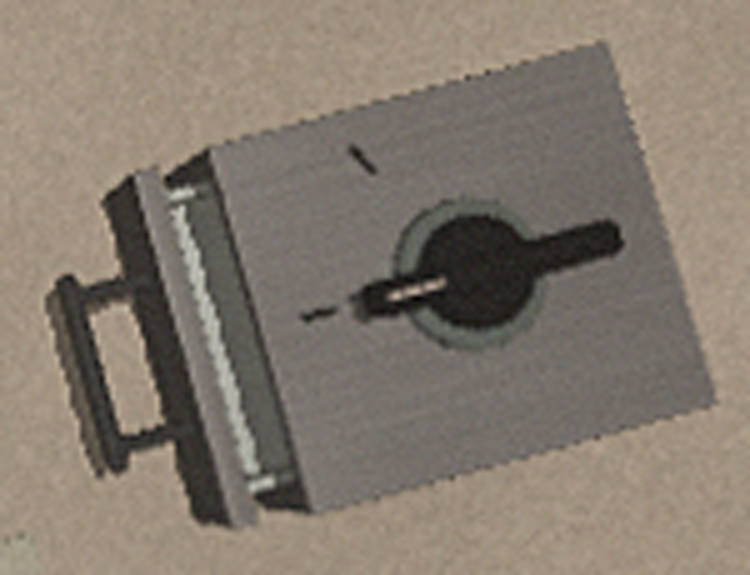

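The crop shows the roof corners at (210,150), (606,42), (717,403) and (315,513), the handle bar from (70,285) to (112,468), and the knob centre at about (480,270). The drawer is slightly open.

```bash
python3 - <<'E'
from h import *
import pickle
F=pickle.load(open("F0.pkl","rb")); f=F["top"]
px=lambda a:((a[0]+.5)/5-.5+355,(a[1]+.5)/5-.5+155)
C=np.array([onz(f,*px(a),125) for a in [(210,150),(606,42),(717,403),(315,513)]])
L=np.linalg.norm
print("cam",ray(f,0,0)[0]); print("corners",C.round(1)[:,:2].tolist(),"x",L(C[1]-C[0]),L(C[2]-C[3]),"y",L(C[0]-C[3]),L(C[1]-C[2]))
ex=(C[1]-C[0])+(C[2]-C[3]); ex/=L(ex); ey=np.array([-ex[1],ex[0],0])
d=C[0]-C[3]+C[1]-C[2]; print("ex",ex,"angle",np.degrees(np.arctan2(ex[1],ex[0])),"angle via y",np.degrees(np.arctan2(d[1],d[0]))-90)
O=C.mean(0)-7.5*ex; O[2]=0; print("O",O)
loc=lambda P:[round(float((P-O)@e),1) for e in (ex,ey)]
for n,a,z in [("hA",(70,285),89),("hB",(118,465),89),("knob",(480,270),143),("k1",(622,235),175),("k0",(355,300),175),("panA",(143,175),110),("panB",(240,525),110)]:
    P=onz(f,*px(a),z); print(n,P.round(1),loc(P))
s=F["scene"]; print("check scene: O roof corners",[proj(s,c).round(0).tolist() for c in C])
# knob centre: 10
print("knob",O+10*ex,"drawer floor shut",O-2.5*ex)
c=np.degrees(np.arctan2(57,93)); print("tub angle",c)
# bystanders
for n,p,z in [("round",(208,207),56),("flask",(258,134),130)]: print(n,onz(f,*p,z))
q=state()["qpos"]; print(q)
E
```

```text
cam [ 464.06873068   73.73363677 1088.89886137]
corners [[596.5, -130.8], [651.8, -346.1], [458.8, -393.9], [405.9, -178.7]] x 222.22707695939764 221.5718883428141 y 196.4482472727927 198.79927287218362
ex [ 0.24360085 -0.96987557  0.        ] angle -75.90083669364509 angle via y -75.99423153094398
O [ 526.41206233 -255.08163452    0.        ]
hA [528.6 -59.5  89. ] [-189.1, 49.7]
hB [431.2 -82.7  89. ] [-190.4, -50.4]
knob [ 529.5 -264.7  143. ] [10.1, 0.7]
k1 [ 543.7 -326.3  175. ] [73.3, -0.6]
k0 [ 513.4 -189.8  175. ] [-66.5, 3.3]
panA [585.6 -97.5 110. ] [-138.4, 95.7]
panB [ 399.5 -142.8  110. ] [-139.9, -95.7]
check scene: O roof corners [[275.0, 152.0], [220.0, 117.0], [273.0, 89.0], [327.0, 118.0]]
knob [ 528.84807082 -264.78039025    0.        ] drawer floor shut [ 525.80306021 -252.65694559    0.        ]
tub angle 31.504266719204193
round [550.09521801 389.80118076  56.        ]
flask [738.35387917 235.53412981 130.        ]
[ 9.02710778e-01  3.81143724e-01  1.29814590e+00 -4.71544263e-05
  1.46361353e+00 -2.15309988e-01]
```

Everything agrees: the roof measures 222 × 198 and the knob is at +10 as specified. The drawer is about 22 mm open. Now compute the move to above the drawer handle.

```bash
cat >> h.py <<'E'
O=np.array([526.4,-255.1,0]); ex=np.array([.2428,-.9701,0]); ey=np.array([.9701,.2428,0]); Z=np.array([0,0,1.])
def S(x,y,z): return O+x*ex+y*ey+z*Z
def loc(P): P=np.array(P)-O; return np.round([P@ex,P@ey,P[2]],1)
def plan(target,yaw):
    s=state(); y=Ro.from_quat(s["ee_rot"]).as_matrix()[:,1]; c=np.degrees(np.arctan2(y[1],y[0]))
    print("shift",totool(target).round(4),"turn z",round(-((yaw-c+180)%360-180),2),"target",np.round(target,1),"t",s["time"])
E
python3 -c "
from h import *
plan(S(-187,0,170),104.05)"
```

```text
shift [-0.4648 -0.4055  0.0856] turn z -39.99 target [481.  -73.7 170. ] t 0.1
```

```bash
python3 -m inch '[-0.4648,-0.4055,0.04,0,0,-40,0.045,-0.4648,-0.4055,0.04,0,0,-40,0.045,-0.4648,-0.4055,0.04,0,0,-40,0.045,-0.4648,-0.4055,0.04,0,0,-40,0.045,-0.4648,-0.4055,0.04,0,0,-40,0.045,-0.4648,-0.4055,0.04,0,0,-40,0.045,-0.4648,-0.4055,0.04,0,0,-40,0.045,-0.4648,-0.4055,0.04,0,0,-40,0.045,-0.4648,-0.4055,0.0856,0,0,-40,0.045,-0.4648,-0.4055,0.0856,0,0,-40,0.045]'
python3 - <<'E'
from h import *
f=grab_frame("wrist"); cv2.imwrite("pics/w1.png",f["img"][:,:,::-1])
print(loc(state()["tool_pos"]),state()["qpos"]); 
for x in (-193,-181): print([proj(f,S(x,y,89)).round(0).tolist() for y in (-50,50)])
plan(S(-187,0,90),104.05)
E
```

```text
time: 1.35
tool_pos: [469.6, -46.8, 181.1]
ee_rot: [-0.122, 0.993, -0.0, 0.0]
wrist_force: [1.2, 1.3, 0.2]
opening: 45.1
grasp_force: 0.0
[-210.5   -4.1  178.4] [-3.59244302e-01  3.28266430e-01  1.62680963e+00 -1.91380351e-03
  1.18766720e+00 -2.17094416e+00]
[[292.0, 156.0], [295.0, 267.0]]
[[276.0, 156.0], [282.0, 267.0]]
shift [-0.0044 -0.0234  0.0885] turn z -0.21 target [481.  -73.7  90. ] t 1.4
```

View pics/w1.png

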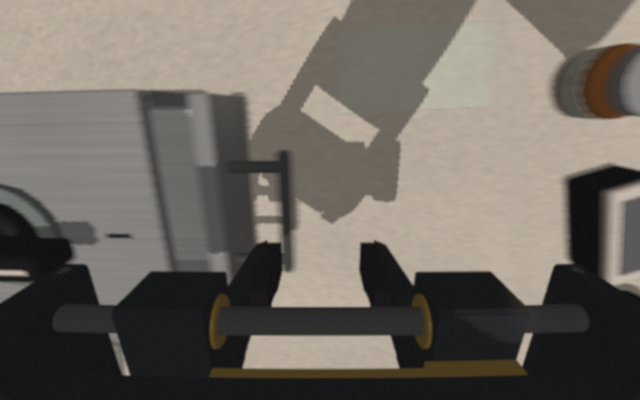

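The wrist view shows the bar at columns 281–291, rows 152–270. That matches the prediction of x = -187. The arm was still moving, so let it settle first.

```bash
python3 -m inch '[0,0,0,0,0,0,0.045,0,0,0,0,0,0,0.045]'
python3 -c "
from h import *
print(loc(state()['tool_pos']))
plan(S(-187,0,90),104.05)"
```

```text
time: 1.65
tool_pos: [468.8, -43.8, 182.1]
ee_rot: [-0.123, 0.992, 0.0, 0.0]
wrist_force: [-0.8, 0.6, -0.3]
opening: 44.9
grasp_force: 0.0
[-218.9   -4.5  182.1]
shift [-0.0045 -0.0319  0.092 ] turn z 0.06 target [481.  -73.7  90. ] t 1.65
```

```bash
python3 -m inch '[-0.0045,-0.033,0.03,0,0,0,0.04,-0.0045,-0.033,0.03,0,0,0,0.04,-0.0045,-0.033,0.05,0,0,0,0.04,-0.0045,-0.033,0.07,0,0,0,0.04,-0.0045,-0.033,0.092,0,0,0,0.04,-0.0045,-0.033,0.092,0,0,0,0.04,-0.0045,-0.033,0.092,0,0,0,0,-0.0045,-0.033,0.092,0,0,0,0,-0.0045,-0.033,0.092,0,0,0,0,-0.0045,-0.033,0.092,0,0,0,0]' 20
python3 -c "
from h import *
print(loc(state()['tool_pos']))"
```

```text
time: 2.9
tool_pos: [481.8, -75.7, 90.3]
ee_rot: [-0.122, 0.992, -0.0, 0.0]
wrist_force: [-1.1, 0.8, 5.8]
opening: 11.4
grasp_force: 20.0
[-184.9    0.3   90.3]
```

The handle is gripped (opening 11.4 mm). Pull along tool +y.

```bash
python3 -m inch '[0,0.015,0,0,0,0,0,0,0.035,0,0,0,0,0,0,0.055,0,0,0,0,0,0,0.075,0,0,0,0,0,0,0.095,0,0,0,0,0,0,0.115,0,0,0,0,0,0,0.13,0,0,0,0,0,0,0.138,0,0,0,0,0,0,0.138,0,0,0,0,0,0,0.138,0,0,0,0,0]' 20
python3 -c "
from h import *
print(loc(state()['tool_pos']))"
```

```text
time: 4.15
tool_pos: [448.3, 58.2, 90.3]
ee_rot: [-0.122, 0.992, -0.0, 0.001]
wrist_force: [-0.6, 1.5, 6.3]
opening: 11.2
grasp_force: 20.0
[-322.9    0.4   90.3]
```

```bash
python3 -m inch '[0,0,0,0,0,0,0.045,0,0,0,0,0,0,0.045,0,0,0,0,0,0,0.045,0,0,-0.05,0,0,0,0.045,0,0,-0.1,0,0,0,0.088,0,0,-0.1,0,0,0,0.088,0,0,-0.1,0,0,0,0.088]'
python3 - <<'E'
from h import *
plan([426.6,281.6,150],121.6)
f=grab_frame("top"); cv2.imwrite("pics/t2.png",cv2.resize(f["img"][130:290,200:440,::-1],None,fx=3,fy=3))
for n,P in dict(fc=S(-160.5,0,20),hm=S(-323,0,89),roof=S(-105,0,125)).items(): print(n,(proj(f,P)-[200,130])*3)
E
```

```text
time: 5.03
tool_pos: [447.6, 58.2, 188.9]
ee_rot: [-0.122, 0.992, 0.0, -0.001]
wrist_force: [0.3, 0.4, -0.4]
opening: 72.7
grasp_force: 0.0
shift [-0.0339  0.2218  0.039 ] turn z -17.55 target [426.6 281.6 150. ] t 5.025
fc [538.90958371 291.53925245]
hm [377.15600091 336.27794371]
roof [619.46963648 272.10542054]
```

View pics/t2.png

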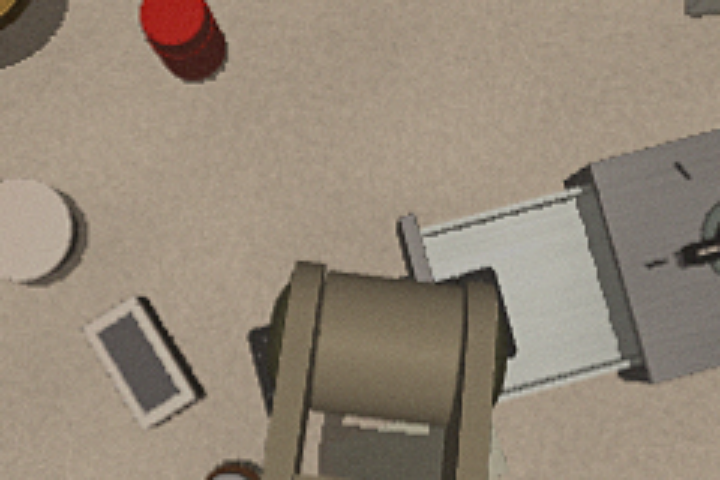

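The drawer is out and the tub is unmoved at crop (143,362). Go above the tub.

```bash
python3 -m inch '[-0.034,0.222,0.039,0,0,-17.5,0.088,-0.034,0.222,0.039,0,0,-17.5,0.088,-0.034,0.222,0.039,0,0,-17.5,0.088,-0.034,0.222,0.039,0,0,-17.5,0.088,-0.034,0.222,0.039,0,0,-17.5,0.088,-0.034,0.222,0.039,0,0,-17.5,0.088,-0.034,0.222,0.039,0,0,-17.5,0.088]'
python3 - <<'E'
from h import *
f=grab_frame("wrist"); cv2.imwrite("pics/w3.png",f["img"][:,:,::-1])
plan([426.6,281.6,35],121.6)
a=np.radians(31.6); u=np.array([np.cos(a),np.sin(a),0]);v=np.array([-u[1],u[0],0])
for i,j in ((1,1),(1,-1),(-1,1),(-1,-1)): print(proj(f,np.array([426.6,281.6,58])+57*i*u+30*j*v).round(0))
E
```

```text
time: 5.95
tool_pos: [427.3, 280.8, 150.5]
ee_rot: [-0.271, 0.963, -0.0, -0.0]
wrist_force: [-0.3, -0.1, 0.3]
opening: 87.9
grasp_force: 0.0
shift [0.0002 0.0011 0.1157] turn z -0.14 target [426.6 281.6  35. ] t 6.0
[355. 270.]
[289. 270.]
[361. 141.]
[283. 141.]
```

View pics/w3.png

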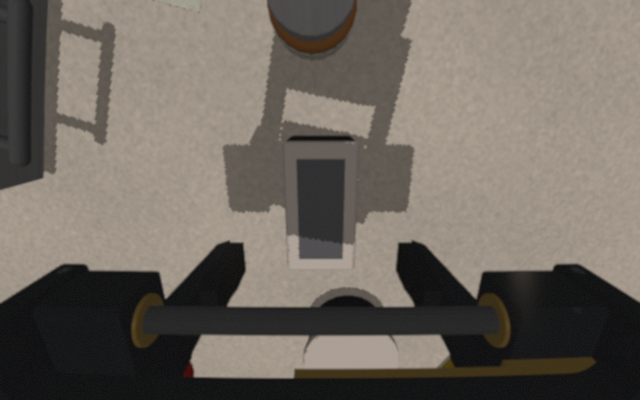

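The lid spans cols 286–355, rows 139–268, within 2 mm of the prediction. Descend and grip.

```bash
python3 -m inch '[0,0.001,0.03,0,0,0,0.088,0,0.001,0.06,0,0,0,0.088,0,0.001,0.09,0,0,0,0.088,0,0.001,0.115,0,0,0,0.088,0,0.001,0.115,0,0,0,0.088,0,0.001,0.115,0,0,0,0.045,0,0.001,0.115,0,0,0,0.045,0,0.001,0.115,0,0,0,0.045,0,0.001,0.115,0,0,0,0.045,0,0.001,0.115,0,0,0,0.045]' 20
python3 -m inch '[0,0,-0.02,0,0,0,0.045,0,0,-0.05,0,0,0,0.045,0,0,-0.08,0,0,0,0.045,0,0,-0.12,0,0,0,0.045,0,0,-0.15,0,0,0,0.045,0,0,-0.15,0,0,0,0.045,0,0,-0.15,0,0,0,0.045]'
python3 - <<'E'
from h import *
plan(S(-160.5-25,0,185),14.05)
E
```

```text
time: 7.25
tool_pos: [427.0, 282.6, 36.5]
ee_rot: [-0.272, 0.962, -0.0, 0.001]
wrist_force: [0.3, -1.8, 6.9]
opening: 59.9
grasp_force: 20.0
time: 8.12
tool_pos: [425.9, 282.4, 184.2]
ee_rot: [-0.272, 0.962, -0.0, -0.001]
wrist_force: [-0.2, 0.3, -3.9]
opening: 59.7
grasp_force: 20.0
shift [ 0.1398 -0.3337 -0.0006] turn z 107.51 target [481.4 -75.1 185. ] t 8.125
```

```bash
python3 -m inch '[0.012,-0.028,0,0,0,9,0.045,0.024,-0.056,0,0,0,18,0.045,0.036,-0.084,0,0,0,27,0.045,0.048,-0.112,0,0,0,36,0.045,0.06,-0.14,0,0,0,45,0.045,0.072,-0.168,0,0,0,54,0.045,0.084,-0.196,0,0,0,63,0.045,0.096,-0.224,0,0,0,72,0.045,0.108,-0.252,0,0,0,81,0.045,0.12,-0.28,0,0,0,90,0.045]'
python3 -c "
from h import *
plan(S(-160.5-25,0,185),14.05)"
```

```text
time: 9.38
tool_pos: [470.3, -19.6, 184.0]
ee_rot: [0.49, 0.871, -0.0, -0.002]
wrist_force: [0.6, 0.4, -2.6]
opening: 59.9
grasp_force: 20.0
shift [-0.0532 -0.0194 -0.0011] turn z 17.21 target [481.4 -75.1 185. ] t 9.375
```

```bash
python3 -m inch '[-0.027,-0.01,0,0,0,8,0.045,-0.053,-0.019,0,0,0,17,0.045,-0.053,-0.019,0,0,0,17,0.045,-0.053,-0.019,0,0,0,17,0.045]'
python3 - <<'E'
from h import *
plan(S(-160.5-25,0,185),14.05)
f=grab_frame("wrist"); cv2.imwrite("pics/w4.png",f["img"][:,:,::-1])
print(proj(f,S(-105,0,125)),[proj(f,S(-160.5+a,b,54)).round(0).tolist() for a,b in ((-96,-81),(-96,81),(60,-81),(60,81))])
E
```

```text
time: 9.88
tool_pos: [481.8, -73.2, 184.7]
ee_rot: [0.611, 0.792, -0.0, -0.001]
wrist_force: [0.0, 0.4, -4.5]
opening: 59.6
grasp_force: 20.0
shift [-0.0017 -0.0009 -0.0003] turn z 0.61 target [481.4 -75.1 185. ] t 9.875
[318.1045032  318.03076856] [[229.0, 120.0], [412.0, 123.0], [242.0, 273.0], [395.0, 275.0]]
```

View pics/w4.png

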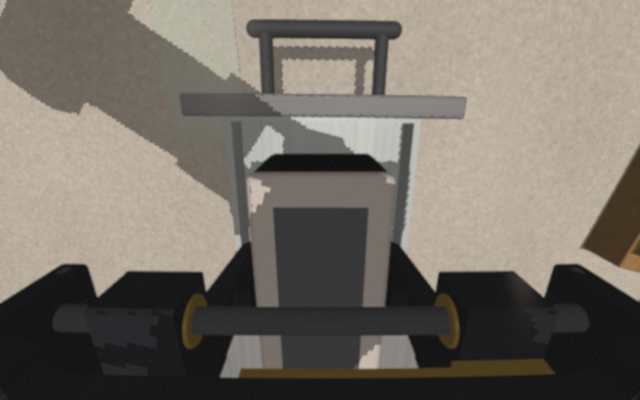

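The tub (cols 250–393) sits centred between the tray walls (230–412) and clear of the panel. Lower it, and do the small correction on the way.

```bash
python3 -m inch '[-0.001,0,0.03,0,0,0.5,0.045,-0.001,0,0.06,0,0,0.5,0.045,-0.001,0,0.09,0,0,0.5,0.045,-0.001,0,0.11,0,0,0.5,0.045,-0.001,0,0.12,0,0,0.5,0.045,-0.001,0,0.125,0,0,0.5,0.045,-0.001,0,0.127,0,0,0.5,0.045,-0.001,0,0.127,0,0,0.5,0.045,-0.001,0,0.127,0,0,0.5,0.045]'
```

```text
time: 11.05
tool_pos: [482.9, -74.9, 59.1]
ee_rot: [0.615, 0.788, 0.0, 0.0]
wrist_force: [0.7, 1.0, -3.2]
opening: 59.8
grasp_force: 20.0
```

```bash
python3 -m inch '[0,0,0.0015,0,0,0,0.045,0,0,0.003,0,0,0,0.045,0,0,0.003,0,0,0,0.045,0,0,0.003,0,0,0,0.045]'
```

```text
time: 11.55
tool_pos: [482.8, -75.0, 56.5]
ee_rot: [0.615, 0.788, -0.0, 0.0]
wrist_force: [-2.5, 0.1, 8.0]
opening: 60.1
grasp_force: 20.0
```

Contact (force up to +8 N). Release, hold briefly and retreat upward.

```bash
python3 -m inch '[0,0,0,0,0,0,0.088,0,0,0,0,0,0,0.088,0,0,0,0,0,0,0.088,0,0,0,0,0,0,0.088,0,0,-0.03,0,0,0,0.088,0,0,-0.07,0,0,0,0.088,0,0,-0.11,0,0,0,0.088,0,0,-0.15,0,0,0,0.088,0,0,-0.15,0,0,0,0.088,0,0,-0.15,0,0,0,0.088]'
python3 - <<'E'
from h import *
print(loc(state()["tool_pos"]))
f=grab_frame("wrist"); cv2.imwrite("pics/w5.png",f["img"][:,:,::-1])
plan(S(-345,0,206),104.05)
E
```

```text
time: 12.8
tool_pos: [482.3, -74.7, 205.0]
ee_rot: [0.615, 0.788, -0.0, -0.001]
wrist_force: [0.4, 0.3, -1.7]
opening: 88.1
grasp_force: 0.0
[-185.7    1.   205. ]
shift [ 0.1593 -0.0009 -0.0012] turn z -90.0 target [442.6  79.6 206. ] t 12.85
```

View pics/w5.png

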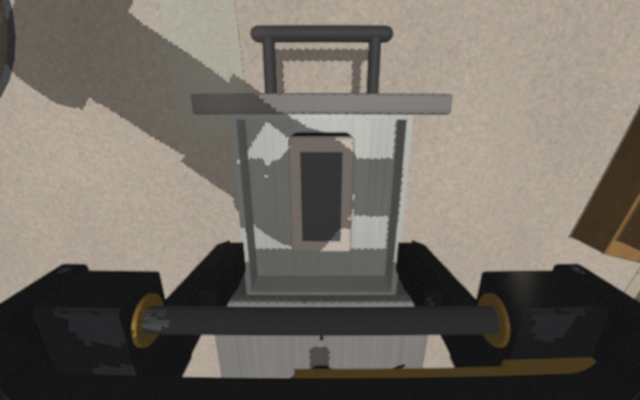

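The tub stands upright in the tray (lid cols 290–353, rows 135–250). Now move in front of the handle with the fingers closed and push.

```bash
python3 -m inch '[0.05,-0.001,0,0,0,0,0,0.1,-0.001,0,0,0,0,0,0.15,-0.001,0,0,0,0,0,0.182,-0.001,0,0,0,0,0,0.182,-0.001,0,0,0,0,0,0.182,-0.001,0.04,0,0,0,0,0.182,-0.001,0.08,0,0,0,0,0.182,-0.001,0.117,0,0,0,0,0.182,-0.001,0.117,0,0,0,0,0.182,-0.001,0.117,0,0,0,0]'
python3 -c "
from h import *
print(loc(state()['tool_pos']))"
python3 -m inch '[-0.015,0,0,0,0,0,0,-0.03,0,0,0,0,0,0,-0.045,0,0,0,0,0,0,-0.06,0,0,0,0,0,0,-0.075,0,0,0,0,0,0,-0.09,0,0,0,0,0,0,-0.105,0,0,0,0,0,0,-0.12,0,0,0,0,0,0,-0.135,0,0,0,0,0,0,-0.15,0,0,0,0,0,0]'
python3 -c "
from h import *
print(loc(state()['tool_pos']))"
```

```text
time: 14.1
tool_pos: [438.2, 100.9, 89.5]
ee_rot: [0.616, 0.788, 0.0, 0.0]
wrist_force: [-0.4, 0.1, -0.2]
opening: 0.6
grasp_force: 0.0
[-366.8    0.9   89.5]
time: 15.35
tool_pos: [474.1, -45.0, 88.7]
ee_rot: [0.615, 0.788, -0.0, -0.0]
wrist_force: [0.2, 1.9, 1.2]
opening: 0.4
grasp_force: 1.1
[-216.5    0.3   88.7]
```

```bash
python3 -m inch '[-0.008,0,0,0,0,0,0,-0.016,0,0,0,0,0,0,-0.022,0,0,0,0,0,0,-0.028,0,0,0,0,0,0,-0.032,0,0,0,0,0,0,-0.034,0,0,0,0,0,0,-0.034,0,0,0,0,0,0]'
python3 -c "
from h import *
print(loc(state()['tool_pos']))"
```

```text
time: 16.23
tool_pos: [482.2, -77.2, 88.7]
ee_rot: [0.615, 0.788, -0.0, 0.0]
wrist_force: [-0.5, 0.3, -0.4]
opening: 0.4
grasp_force: 0.0
[-183.3    0.3   88.7]
```

```bash
python3 -m inch '[-0.002,0,0,0,0,0,0,-0.004,0,0,0,0,0,0,-0.005,0,0,0,0,0,0,-0.006,0,0,0,0,0,0,-0.006,0,0,0,0,0,0]'
python3 -c "
from h import *
s=state();print(loc(s['tool_pos']),s['wrist_force'],s['ft_torque'])"
```

```text
time: 16.85
tool_pos: [482.7, -79.8, 88.7]
ee_rot: [0.615, 0.788, 0.002, -0.003]
wrist_force: [-0.5, 21.0, 6.2]
opening: 0.3
grasp_force: 9.8
[-180.7    0.2   88.7] [-0.53981458 20.95986664  6.23366678] [2.99640076 0.07037624 0.03111054]
```

The drawer is at its stop (21 N, TCP at -180.7, so the handle is home). Back off, lift and go over the knob.

```bash
python3 -m inch '[0.02,0,0,0,0,0,0,0.03,0,0,0,0,0,0,0.03,0,-0.06,0,0,0,0.05,0.03,0,-0.12,0,0,0,0.05,0.03,0,-0.15,0,0,0,0.05,-0.03,0,-0.15,0,0,0,0.05,-0.09,0,-0.15,0,0,0,0.05,-0.15,0,-0.15,0,0,0,0.05,-0.185,0,-0.15,0,0,0,0.05,-0.185,0,-0.15,0,0,0,0.05]'
python3 -m inch '[0,0,0,0,0,0,0.05,0,0,0,0,0,0,0.05]'
python3 - <<'E'
from h import *
print(loc(state()["tool_pos"]))
plan(S(10,0,177),14.05)
f=grab_frame("top"); cv2.imwrite("pics/t6.png",cv2.resize(f["img"][140:280,340:510,::-1],None,fx=4,fy=4))
for n,P in dict(panelA=S(-120,98,110),panelB=S(-120,-98,110),handle=S(-165,0,89)).items(): print(n,(proj(f,P)-[340,140])*4)
E
```

```text
time: 18.1
tool_pos: [528.6, -264.3, 237.9]
ee_rot: [0.616, 0.787, -0.0, -0.0]
wrist_force: [-1.3, 0.8, 0.2]
opening: 49.9
grasp_force: 0.0
time: 18.35
tool_pos: [528.5, -261.0, 239.1]
ee_rot: [0.615, 0.789, -0.0, 0.0]
wrist_force: [0.3, 0.3, -0.1]
opening: 50.4
grasp_force: 0.0
[  6.3   0.6 239.1]
shift [-0.0037 -0.0006  0.0621] turn z 0.08 target [ 528.8 -264.8  177. ] t 18.35
panelA [198.30438319 187.98660605]
panelB [280.12479536 473.7227718 ]
handle [168.58181817 347.94662951]
```

View pics/t6.png

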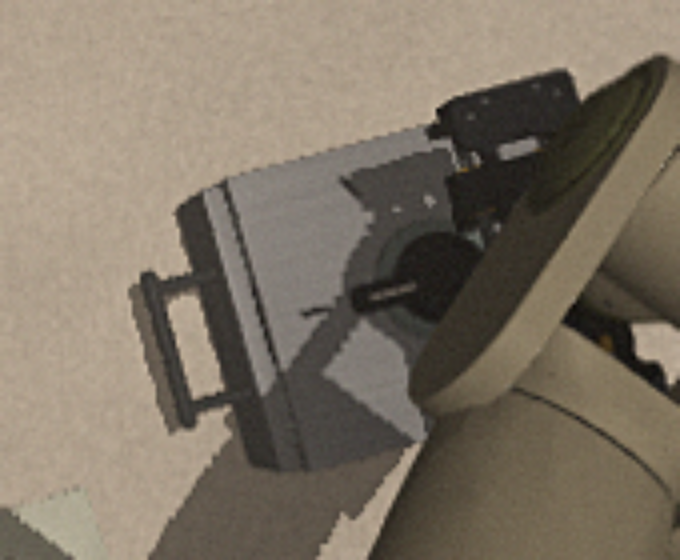

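The panel sits flush against the roof edge (panel top from (205,190) to (290,468)), so the drawer is shut. Next, descend on the knob bar and grip it.

```bash
python3 -m inch '[-0.0037,-0.0006,0.02,0,0,0,0.05,-0.0037,-0.0006,0.04,0,0,0,0.05,-0.0037,-0.0006,0.054,0,0,0,0.05,-0.0037,-0.0006,0.062,0,0,0,0.05,-0.0037,-0.0006,0.062,0,0,0,0.05,-0.0037,-0.0006,0.062,0,0,0,0,-0.0037,-0.0006,0.062,0,0,0,0,-0.0037,-0.0006,0.062,0,0,0,0,-0.0037,-0.0006,0.062,0,0,0,0]' 58
python3 -c "
from h import *
s=state();print(loc(s['tool_pos']),s['wrist_force'],s['ft_torque'])"
```

```text
time: 19.52
tool_pos: [530.4, -265.7, 177.1]
ee_rot: [0.615, 0.788, 0.001, 0.002]
wrist_force: [8.9, 1.9, -2.8]
opening: 17.6
grasp_force: 58.0
[ 11.3   1.3 177.1] [ 8.93604345  1.90678628 -2.82904497] [ 0.30246353 -1.23457688  0.00430099]
```

```bash
python3 -m inch '[0,0,0,0,0,7,0,0,0,0,0,0,14,0,0,0,0,0,0,21,0,0,0,0,0,0,28,0,0,0,0,0,0,35,0,0,0,0,0,0,42,0,0,0,0,0,0,49,0,0,0,0,0,0,55,0,0,0,0,0,0,60,0,0,0,0,0,0,62,0]'
python3 -m inch '[0,0,0,0,0,1,0,0,0,0,0,0,2,0,0,0,0,0,0,3,0,0,0,0,0,0,3,0]'
python3 - <<'E'
from h import *
s=state();print(loc(s['tool_pos']),s['wrist_force'],s['ft_torque'])
y=Ro.from_quat(s["ee_rot"]).as_matrix()[:,1]; print("yaw",np.degrees(np.arctan2(y[1],y[0])))
f=grab_frame("wrist"); cv2.imwrite("pics/w7.png",f["img"][:,:,::-1])
E
```

```text
time: 20.78
tool_pos: [529.4, -265.5, 177.0]
ee_rot: [0.933, 0.359, 0.001, 0.0]
wrist_force: [3.9, 3.4, 1.0]
opening: 17.2
grasp_force: 58.1
time: 21.28
tool_pos: [529.4, -265.5, 177.0]
ee_rot: [0.942, 0.335, 0.001, -0.0]
wrist_force: [3.1, 4.1, 2.1]
opening: 17.5
grasp_force: 58.8
[ 10.8   0.4 177. ] [3.1278692  4.12178318 2.13625049] [ 0.61491212 -0.4162545   0.87689012]
yaw -50.806669259440014
```

View pics/w7.png

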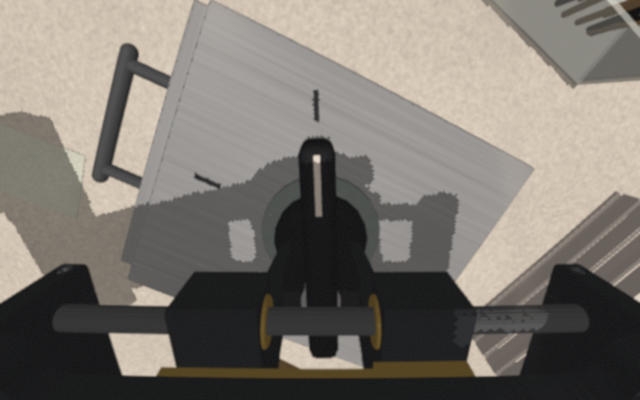

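The bar points at the stop mark (317,105) and the torque of 0.88 N m exceeds the spring, so it is at its stop. I'll ease it back partway, let go and lift straight off.

```bash
python3 -m inch '[0,0,0,0,0,-8,0,0,0,0,0,0,-16,0,0,0,0,0,0,-24,0,0,0,0,0,0,-32,0,0,0,0,0,0,-40,0,0,0,0,0,0,-48,0,0,0,0,0,0,-54,0,0,0,0,0,0,-58,0,0,0,0,0,0,-58,0.05,0,0,0,0,0,-58,0.05]'
python3 -m inch '[0,0,0,0,0,0,0.06,0,0,0,0,0,0,0.06,0,0,-0.03,0,0,0,0.06,0,0,-0.07,0,0,0,0.06,0,0,-0.11,0,0,0,0.06,0,0,-0.11,0,0,0,0.06,0,0,-0.11,0,0,0,0.06]'
python3 - <<'E'
from h import *
print(loc(state()["tool_pos"]),state()["wrist_force"])
f=grab_frame("wrist"); cv2.imwrite("pics/w8.png",f["img"][:,:,::-1])
for P in (S(-55,0,175),S(10,0,175),S(-120,98,110),S(-120,-98,110)): print(proj(f,P))
E
```

```text
time: 22.58
tool_pos: [528.6, -266.2, 176.6]
ee_rot: [0.662, 0.749, -0.0, -0.0]
wrist_force: [-0.0, -0.2, 0.4]
opening: 35.7
grasp_force: 0.0
time: 23.45
tool_pos: [528.6, -265.9, 285.8]
ee_rot: [0.662, 0.749, -0.0, -0.001]
wrist_force: [0.5, -0.2, -0.7]
opening: 59.7
grasp_force: 0.0
[ 11.   -0.5 285.8] [ 0.50673508 -0.21812395 -0.71982908]
[311.16384474 127.08363718]
[320.70174051 201.53426404]
[405.33595743  41.46565481]
[206.53789073  68.35373011]
```

View pics/w8.png

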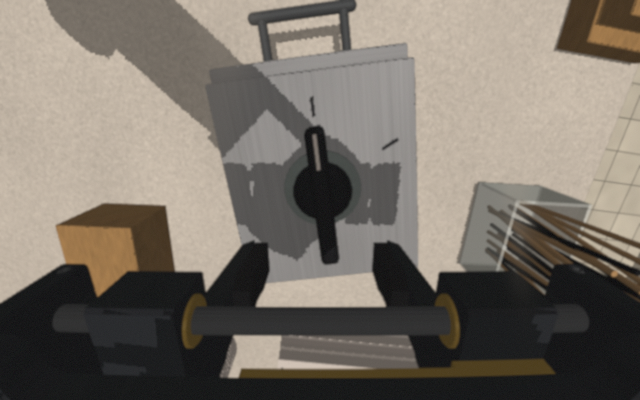

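The handle is back on its rest mark (312,105), the drawer is flush and the arm is clear of everything. Hand in.

```bash
python3 -c "
from bench import *
print(sign_off())"
```

```text
the job is handed in; nothing more can be done
None
```

I handed the job in at about 23 s: the tub was set upright in the drawer, the drawer pushed home to its stop, and the handle turned to its stop and sprung back to rest; `sign_off()` returned no verdict.

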